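# Dry plunge of the saw to the depth rider

## Robot

A 6-joint arm with a two-finger parallel gripper is mounted at the origin on the work surface. World frame = base frame: x ahead of the robot, y to its left, z up, the work surface at z = 0. Lengths are in m, angles in rad, forces in N, time in s.
With the tool pointing down it reaches from about 0.35 to 0.775 m from the base axis. Payload 7.3 kg.
Tool frame: the origin (TCP) lies midway between the tips of the shut fingers; the grasp point (between the pads) lies 19 mm behind it; z points along the fingers, y is the line along which they close (so a half turn about z gives the same grasp; the last joint's range is limited). The gripper opens to 92 mm and grips with 3 to 60 N. Pads are 19 mm wide; open, the fingers measure 130 mm over their backs; the gripper's body (75 mm by 190 mm) begins 47 mm behind the grasp point.
Start: joints at [1.113, 0.342, 1.524, -0, 1.275, -0.146], TCP at [0.161, 0.5, 0.227] pointing down, gripper open.
Joint ranges: [-2.53, 2.53], [-0.77, 2.02], [0.04, 2.7], [-1, 4.14], [0.28, 2.66], [-3.11, 3.11]. Speed limits (rad/s): [2.57, 2.57, 3.14, 3.14, 3.14, 3.14].

## Interface

Orientations are given as a unit quaternion [w, x, y, z].
In Python, from plant import * gives the robot as it stands. The module is installed in compiled form; this text tells all that it offers.
- The arm moves only by the tool drive_tool, never from a script. Its argument "series" is a list that holds one entry, the list of rows, each a list of 4 numbers: the shift along the tool's x, y, z normalised to -1 to 1, where 1 is 400 mm, then the turn about the tool's z normalised to -1 to 1, where 1 is 2 pi rad. In form: [[[x, y, z, roll], ...]]. A call has 1 to 12 rows; each row is the pose to reach, as a shift and turn from the pose commanded when the call began, along the tool's axes at that moment, turning the shorter way round; what a row does not reach only later rows make up. A row lasts 1/10 s, in which the tool goes at most 50 mm and 8.59 degrees, less where a joint would pass 70% of its speed; a pose out of reach is approached as far as the arm can. A call with a number of a shift or a turn outside -1 to 1 is refused whole. A call with a gripper value outside its range is refused whole. "hand" is the gripper's target within -1 to 1 (shut at 1, half-way at 0, fully open at -1), set as the call begins (left out, the last holds). The fingers move at their own pace and stop on an object; the grip force is fixed at half the most. Time passes only in rows, so rows that repeat a pose let the fingers close. It gives the time, the measured TCP pose, the force, the opening and the grip force at its end, in the units of the state.
- state(): the state, without advancing time (a new reading comes with each control period).
- read_camera(name): name is "side" or "top"; returns (picture, depth): 384x512x3 uint8, red, green, blue; 384x512 float32, m along the optical axis (not along the pixel's ray), 0 where there is no reading.
- get_calibration(name): a dict with "camera_matrix" (3x3 intrinsics, pixels), "dist_coeffs" ([k1, k2, p1, p2, k3] as OpenCV has them; the pictures are not rectified), "view" (4x4, takes a point from world to camera coordinates). Camera axes: x right, y down, z forward; pixel columns grow to the right and rows downward; lengths in m; the calibration is good to about 2 mm. A picture is of the moment at which its call begins. get_calibration takes no time and is no camera call.
- job_done(): hands the job in; it is judged then, once.
Trained networks look in the newest picture that a camera, given by its name, has taken for a name from the list of things; names that differ only in an ending like _2 or _b are one class to them, and where a whole thing is asked for, a point or a joint stands for the part that bears it (a point fixed in the world has none). Each returns a list of dicts, best first, with "p" (0 to 1); they miss things now and then, are a little off and sometimes report something else, mostly with a low value. They report only what shows in the picture. A call takes as long as a camera call.
- spot_in(label, camera): "point" ([row, column] in pixels, amid what is visible of it).
- outline_of(label, camera): "mask" (384x512 bool, what is visible of it) and "point" ([row, column] in pixels, amid what is visible of it).
- tip_of(label, camera): "point" ([row, column] in pixels: a listed point, or the origin of a listed thing).
The state is a dict: "time": time; "qpos": joint angles; "joint_vel": joint speeds; "tau": joint torques, N m; "ee_pos": TCP position; "tool_rot": TCP orientation; "force": force on the tool from outside, world axes, zero at the start; "ft_torque": the same for the moment, N m; "finger_gap": finger opening in m; "finger_force": force on a finger pad.
Only numpy, scipy, OpenCV 4.12 (cv2) and the standard library are available. Lean on these libraries where they do the work, as an engineer would, in place of code of your own. Each camera call takes 0.05 s, during which the arm holds its last target. There are 200 camera calls.

## Task

Before the first cut, dry-plunge the saw (its battery is out): press down on top of its blue front handle with the fingertips until the yellow pointer is level with the red rider on the depth scale, without running on past the rider, and keep it there for about a second. Then let the saw come fully back up under the fingers, not snap up on its spring, and move clear; leave the rider and everything lying about where it is.

Things in the scene. Friction and masses are not known exactly. Their poses are not given: they have to be found in the camera images.
- saw: cordless plunge saw on a guide rail on a 600 mm plank, all clamped down. Origin on the bench under the middle of the saw's base plate (165 x 330 mm, top 64 mm up); +y forward (to the front handle), +x the side of the blade guard and scale, z up. Guard x 52..85, y -90..80 mm, 227 mm high; plank x -190..55 mm, top 52 mm up; red clamps at y = -265 and 265, x -215..-95 mm, 134 mm high
- hinge (a point): middle of the steel hinge pin on which the saw's motor unit swings: x = 0, y = -140, z = 102 mm of saw, the pin along its x. The motor unit carries the main handle (x -15..15, y -170..0 mm of saw, 280 mm above the bench at rest) and the blue motor, which reaches x = -87 mm
- handle_top (a point): centre of the top of the saw's front handle: blue pad, black rubber top, 84 mm across (x of saw) by 48 along y, 26 thick, level and 202 mm above the bench at rest, clear above. From the hinge: x -12, y 255, z 100 mm at rest; going down it swings about the hinge: 20 mm forward at most, and leans forward. 8 to 11 N down start it moving, 9 to 17 N hold it (more if the finger drags)
- plunge (a joint): angle of the motor unit about the hinge, rad: 0 fully up at rest (springs push it back there), growing as the front handle is pressed down, end stop 0.40. Sprung: it follows the finger up when the finger rises
- rider (a joint): place of the red rider on the depth scale as an angle about the same hinge, rad, set anew each time between 0.09 and 0.33: the pointer is level with the rider when plunge has this same value. The rider is only a marker held by friction and does not stop the saw
- pointer_tip (a point): tip of the yellow pointer (about 35 mm long, 8 mm wide, its tip 4 mm) that moves with the motor unit over the outer (+x) face of the black blade guard, along the inner edge of the white arc-shaped scale; 203 mm from the hinge pin, so 1 mm of pointer travel is about 1.3 mm of downward travel of the front handle
- rider_mark (a point): middle of the inner edge of the red rider (8 mm high along the scale, 30 mm wide) on the white scale; the pointer tip comes to this very point when level with it. Its z axis points up along the scale. Long black ticks of the scale are 10 mm of cutting depth apart, short ones 5 mm
- mallet: bystander, loose: round wooden carver's mallet standing on its head, 94 mm across, 218 mm tall; origin under its centre
- gouge_a: bystander, loose: carving gouge lying flat, pale wooden handle, 245 mm long, 26 mm high; origin on the bench under the joint of handle and blade, +x towards the blade
- gouge_b: bystander, loose: carving gouge lying flat, red handle, 245 mm long, 26 mm high; origin as gouge_a
- battery: bystander, loose: the saw's battery pack, taken out, black and blue, 75 x 115 x 68 mm, standing on the rail behind the saw; origin under its centre
- earmuffs: bystander, loose: blue and black ear defenders lying on the bench, about 190 x 180 mm, 72 mm high; origin under the middle between the cups, band towards +x
- square: bystander, loose: try square lying flat, dark wooden stock 115 mm, steel blade 190 mm along +y, 18 mm high; origin under the middle of the stock
- wax_tin: bystander, loose: small brass tin with green lid, 71 mm across, 30 mm high, on the plank; origin under its centre
- pencil: bystander, loose: flat yellow carpenter's pencil, 150 mm long along y, 8 mm thick, on the plank; origin under its middle

How it is judged:
On the way:
1. the fingers press the front handle and the pointer tip stays level with the rider (within 4 mm) (distance between pointer_tip and rider_mark below 0.004 m and contact force between the fingers and plunge_c0 above 2 N), for 0.6 s.
At the end, for the whole second after the job is handed in: after the pointer was held level with the rider (within 4 mm for 0.6 s) the saw is back fully up (plunge under 0.02 rad) and still, the rider is where it was set (3 mm) and every bystander is within 20 mm of where it lay (value of joint plunge below 0.02 rad and velocity of joint plunge between -0.05 and 0.05 rad/s and distance of rider_mark from where it was at the start of the episode below 0.003 m and distance of each of mallet, gouge_a, gouge_b, battery, earmuffs, square, wax_tin, pencil from where it was at the start of the episode below 0.02 m); the robot touches nothing.
It fails at once if the pointer ran more than 9 mm past the rider (z of pointer_tip in the frame of rider_mark below -0.009 m).
It fails at once if the saw snapped up on its spring (faster than 2 rad/s, about 0.5 m/s at the front handle) (velocity of joint plunge below -2 rad/s).
It fails at once if the rider was shifted by more than 3 mm (not (distance of rider_mark from where it was at the start of the episode below 0.003 m)).
It fails at once if a bystander was shifted, lifted or carried (more than 20 mm) (not (distance of mallet from where it was at the start of the episode below 0.02 m) or not (distance of gouge_a from where it was at the start of the episode below 0.02 m) or not (distance of gouge_b from where it was at the start of the episode below 0.02 m) or not (distance of battery from where it was at the start of the episode below 0.02 m) or not (distance of earmuffs from where it was at the start of the episode below 0.02 m) or not (distance of square from where it was at the start of the episode below 0.02 m) or not (distance of wax_tin from where it was at the start of the episode below 0.02 m) or not (distance of pencil from where it was at the start of the episode below 0.02 m)).
It also fails if it takes over 38 s, if anything falls off the work surface, if the arm or the gripper's body presses on something with over 40 N, if the wrist force passes 120 N, or if a joint passes its speed limit or range.

## Working session

There is one attempt and no reset: what is moved stays moved. The work goes in short steps, Python scripts to look and compute and a tool call to move; the robot and the scene stay as the last step left them, time stands still between calls to the robot, and variables do not carry over. Pictures are saved under pics/ and viewed, at most 10 in all, crops included, and the job is handed in when it is done.

Besides the shell and the picture viewer there is one more tool, called after ">>>" as name([rows], argument=value, ...), one row to a line, values as JSON. drive_tool: Moves the arm, as the interface text tells. Scaled input: -1 to 1 covers 400 mm each way for a shift and 2 pi rad each way for a turn. Its arguments: {"type":"object","properties":{"series":{"type":"array"},"hand":{"type":"number"}},"required":["series"]}

```bash
mkdir -p pics
cat > h.py <<'E'
from plant import *
import numpy as np, cv2
def cal(c):
    d=get_calibration(c); return np.array(d["camera_matrix"]),np.array(d["dist_coeffs"]),np.array(d["view"])
def ray(c,rc):
    K,D,V=cal(c); u=cv2.undistortPoints(np.array([[[rc[1],rc[0]]]],float),K,D)[0,0]
    R=V[:3,:3]; return -R.T@V[:3,3], R.T@np.array([u[0],u[1],1])
def at(c,rc,dep):
    o,d=ray(c,rc); r,q=int(round(rc[0])),int(round(rc[1]))
    w=dep[max(r-1,0):r+2,max(q-1,0):q+2]; w=w[w>0]
    return o+d*np.median(w) if len(w) else None
def proj(c,P):
    K,D,V=cal(c); return cv2.projectPoints(np.atleast_2d(P).astype(float),V[:3,:3],V[:3,3],K,D)[0][:,0][:,::-1]
E
cat > a.py <<'E'
from h import *
np.set_printoptions(precision=4,suppress=True)
ims=[]
for c in("top","side"):
    im,dep=read_camera(c); np.save(c+"_d.npy",dep); cv2.imwrite(c+".png",im[:,:,::-1]); cv2.imwrite("pics/%s0.png"%c,cv2.resize(im[:,:,::-1],(768,576)))
    o,_=ray(c,[192,256]); print(c,"cam at",o)
    for n in("saw","hinge","handle_top","pointer_tip","rider_mark"):
        for t in tip_of(n,c)[:1]:
            print(n,c,round(t["p"],2),np.array(t["point"]),at(c,t["point"],dep))
    if c=="top":
        for n in("mallet","wax_tin","earmuffs","battery"):
            for t in tip_of(n,c)[:1]: print(n,round(t["p"],2),np.array(t["point"]),at(c,t["point"],dep))
s=state();print(s["time"],s["ee_pos"],s["tool_rot"],s["force"])
E
python3 a.py
```

```text
top cam at [ 0.4562 -0.0047  1.8962]
saw top 0.56 [183.8 267.8] [ 0.5438 -0.0495  0.2271]
hinge top 0.6 [184.6 304. ] [ 0.5407 -0.1757  0.2512]
handle_top top 0.92 [181.8 234.8] [0.5514 0.0689 0.2037]
pointer_tip top 0.84 [158.1 256.2] [ 0.6395 -0.0076  0.187 ]
mallet 0.8 [188.  391.8] [ 0.5375 -0.5239  0.1093]
wax_tin 0.81 [223.7 286.1] [ 0.3983 -0.1246  0.0821]
earmuffs 0.57 [182.1 116. ] [0.5579 0.5531 0.0011]
battery 0.57 [189.7 324.5] [ 0.5285 -0.2663  0.1238]
side cam at [ 0.3531 -0.8524  1.1142]
saw side 0.69 [217.5 260.5] [ 0.5596 -0.0874  0.0621]
hinge side 0.77 [235.1 261.6] [ 0.5323 -0.2081  0.1463]
handle_top side 0.84 [148.2 250.6] [0.5639 0.0805 0.1997]
pointer_tip side 0.92 [168.5 283.7] [ 0.6349 -0.0443  0.2213]
0.8 [0.1611 0.4997 0.2268] [0.     0.1553 0.9879 0.0001] [0.3706 0.0656 0.2143]
```

View pics/top0.png

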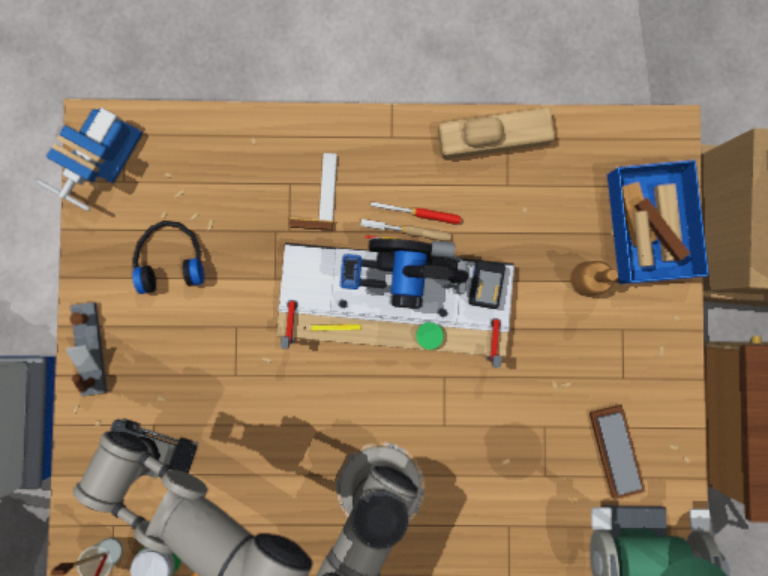

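View pics/side0.png

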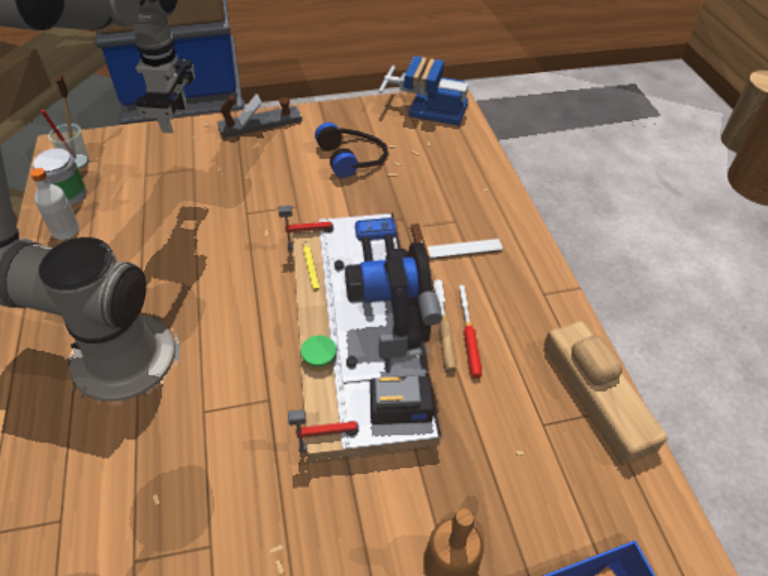

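The saw's front points to world +y, with the scale on the far side. A red bit, perhaps the rider, shows at about (370,237) in the enlarged top view. I'll zoom in on it in both views.

```bash
cat > b.py <<'E'
from h import *
np.set_printoptions(precision=4,suppress=True)
t=cv2.imread("top.png");s=cv2.imread("side.png")
a=cv2.resize(t[140:200,220:300],(800,600),interpolation=cv2.INTER_CUBIC);b=cv2.resize(s[135:215,245:325],(600,600),interpolation=cv2.INTER_CUBIC)
cv2.imwrite("pics/ca.png",a);cv2.imwrite("pics/cb.png",b)
for c,im,(r0,r1,c0,c1) in(("top",t,(140,200,220,300)),("side",s,(135,215,245,325))):
    dep=np.load(c+"_d.npy")
    h=cv2.cvtColor(im,cv2.COLOR_BGR2HSV).astype(int)
    for nm,m in(("red",((h[...,0]<7)|(h[...,0]>173))&(h[...,1]>150)&(h[...,2]>70)),("yellow",(abs(h[...,0]-27)<6)&(h[...,1]>140)&(h[...,2]>90))):
        for r,q in np.argwhere(m[r0:r1,c0:c1])[:45]: print(c,nm,r+r0,q+c0,im[r+r0,q+c0][::-1],at(c,[r+r0,q+c0],dep*0+dep[r+r0,q+c0]))
# plank white/wood edges: rail top via points high plane 0.045..0.07
dep=np.load("top_d.npy");K,D,V=cal("top")
rr,cc=np.mgrid[150:260,175:355];u=cv2.undistortPoints(np.stack([cc.ravel(),rr.ravel()],1)[:,None].astype(float),K,D)[:,0]
d=dep[150:260,175:355].ravel();P=(np.c_[u,np.ones(len(u))]*d[:,None]-V[:3,3])@V[:3,:3]
m=(P[:,2]>.035)&(P[:,2]<.075);print("plank rect",cv2.minAreaRect((P[m][:,:2]*1000).astype(np.float32)))
for tip in tip_of("rider_mark","top")[:3]+tip_of("rider_mark","side")[:3]:print(tip)
for n in("rider","plunge","pointer_tip"):
  for c in("top","side"):
    for q in spot_in(n,c)[:2]:print(n,c,q)
E
python3 b.py
```

```text
top red 140 278 [212  45  35] [ 0.7292 -0.0943  0.0321]
top red 140 279 [211  44  35] [ 0.7307 -0.0988  0.0224]
top red 140 280 [209  43  36] [ 0.7313 -0.103   0.0189]
top red 140 281 [207  44  36] [ 0.7303 -0.1066  0.026 ]
top red 140 282 [202  39  32] [ 0.7308 -0.1108  0.0225]
top red 140 283 [197  38  29] [ 0.7315 -0.1151  0.0181]
top red 140 284 [193  36  25] [ 0.7303 -0.1186  0.0262]
top red 140 285 [188  41  29] [ 0.7308 -0.1228  0.0232]
top red 140 286 [180  47  33] [ 0.7311 -0.1269  0.0215]
top red 140 287 [166  58  39] [ 0.7308 -0.1308  0.0235]
top red 140 288 [151  61  40] [ 0.7317 -0.1352  0.0178]
top red 141 277 [207  76  44] [ 0.7265 -0.0907  0.0231]
top red 141 278 [210  43  36] [ 0.7258 -0.0945  0.0281]
top red 141 279 [211  47  38] [ 0.7267 -0.0988  0.022 ]
top red 141 280 [209  41  34] [ 0.7263 -0.1026  0.0254]
top red 141 281 [211  48  39] [ 0.7258 -0.1065  0.0289]
top red 141 282 [211  47  35] [ 0.7281 -0.1114  0.0131]
top red 141 283 [211  45  37] [ 0.7258 -0.1144  0.0295]
top red 141 284 [210  45  37] [ 0.7271 -0.1189  0.0207]
top red 141 285 [208  44  36] [ 0.72
[... 1619 characters left out ...]
8 153  44] [ 0.6399 -0.0032  0.186 ]
top yellow 158 256 [176 150  37] [ 0.6398 -0.0069  0.187 ]
top yellow 158 257 [175 149  35] [ 0.6393 -0.0105  0.1924]
top yellow 158 258 [176 149  38] [ 0.6397 -0.0142  0.189 ]
top yellow 158 259 [169 140  50] [ 0.6404 -0.0179  0.1829]
top yellow 159 262 [95 81 39] [ 0.6324 -0.0283  0.2248]
top yellow 159 263 [102  86  43] [ 0.633  -0.0319  0.2189]
plank rect ((517.20849609375, -37.822479248046875), (601.16259765625, 317.40826416015625), 84.87627410888672)
plunge top {'point': [182.8, 268.1], 'p': 0.86}
plunge side {'point': [186.7, 259.5], 'p': 0.88}
pointer_tip top {'point': [181.9, 270.2], 'p': 0.7}
pointer_tip side {'point': [189.1, 260.2], 'p': 0.89}
```

View pics/ca.png

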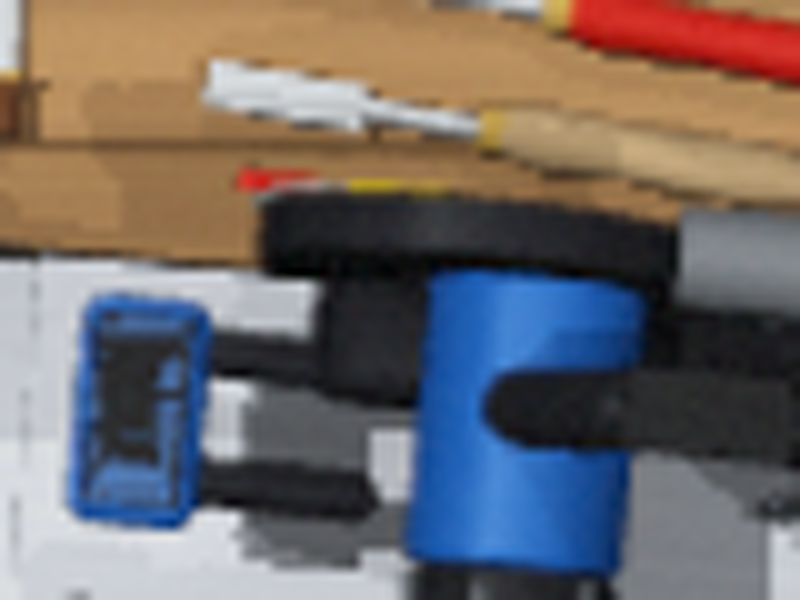

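View pics/cb.png

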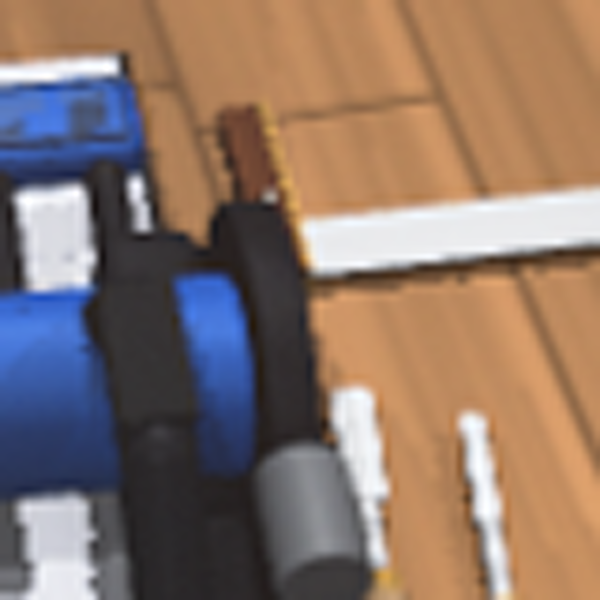

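The top view shows the red rider at rows ~158, columns 244–252, and the yellow pointer at row 158.5, columns 254–264. Both stick out past the guard's far side, so averaged top frames can give their positions. The side view doesn't show either one. The handle pad is centred near (181,234.5).

```bash
cat > m.py <<'E'
from h import *
import sys
np.set_printoptions(precision=1,suppress=True,linewidth=160)
n=int(sys.argv[1]);R0,R1,C0,C1=155,162,238,268
I=[];Dp=[]
for i in range(n):
    im,dep=read_camera("top");I.append(im[R0:R1,C0:C1]);Dp.append(dep[R0:R1,C0:C1])
cv2.imwrite("top.png",im[:,:,::-1])
I=np.mean(I,0);D=np.median(Dp,0);print("std",np.std(Dp,0).mean()*1e3)
yd=np.array([.0893,.996,0]);H=np.array([.5672,.0717,0])-yd*.255   # hinge, from handle (x of saw free)
for r in range(R0,R1):
    for c in range(C0,C1):
        a=I[r-R0,c-C0]; red=a[0]-a[1]; ye=(a[0]+a[1])/2-a[2]
        k="R" if a[0]>1.9*max(a[1:]) and a[0]>90 else "Y" if a[1]>1.7*a[2] and a[0]>80 and a[1]>.75*a[0] else None
        if k:
            o,d=ray("top",[r,c]);P=o+d*D[r-R0,c-C0];y=(P-H)@yd*1e3;z=P[2]*1e3-102
            print(k,r,c,a,"xw %.1f y %.1f z %.1f  rad %.1f ang %.3f"%(P[0]*1e3,y,z,np.hypot(y,z),np.arctan2(z,y)))
s=state();print(s["time"],s["ee_pos"]*1000 if hasattr(s["ee_pos"],"shape") else s["ee_pos"],s["force"])
E
python3 m.py 15
```

```text
std 34.65072
R 157 244 [199.1  64.5  46.3] xw 646.4 y 228.2 z 55.1  rad 234.7 ang 0.237
R 157 245 [191.3  51.3  40.1] xw 646.4 y 224.4 z 55.8  rad 231.3 ang 0.244
R 157 246 [185.7  50.9  37.3] xw 646.6 y 220.8 z 53.6  rad 227.2 ang 0.238
R 157 247 [174.3  62.2  42.5] xw 646.7 y 217.1 z 53.8  rad 223.7 ang 0.243
R 157 248 [172.7  64.1  43.1] xw 646.9 y 213.5 z 51.5  rad 219.6 ang 0.237
R 157 249 [168.6  63.9  43.7] xw 646.9 y 209.7 z 52.5  rad 216.2 ang 0.245
R 157 250 [161.9  77.   50.9] xw 647.2 y 206.1 z 49.4  rad 211.9 ang 0.235
R 158 244 [207.4  62.1  50.3] xw 642.7 y 227.8 z 55.0  rad 234.3 ang 0.237
R 158 245 [196.4  47.3  39.5] xw 642.6 y 224.0 z 56.7  rad 231.1 ang 0.248
R 158 246 [191.7  38.9  31.7] xw 642.8 y 220.4 z 54.3  rad 227.0 ang 0.242
Y 158 255 [177.4 153.5  45.3] xw 639.9 y 186.9 z 83.9  rad 204.8 ang 0.422
Y 158 256 [176.7 150.3  35.3] xw 640.2 y 183.2 z 81.9  rad 200.7 ang 0.420
Y 158 257 [175.4 148.6  37.3] xw 640.3 y 179.6 z 80.8  rad 196.9 ang 0.423
Y 158 258 [175.7 148.6  37.5] xw 639.9 y 175.9 z 85.2  rad 195.5 ang 0.451
Y 158 259 [169.5 140.5  49.9] xw 640.4 y 172.3 z 80.6  rad 190.3 ang 0.438
Y 158 260 [162.5 130.2  62.2] xw 659.9 y 168.6 z -100.2  rad 196.2 ang -0.536
Y 158 261 [161.4 128.5  63.9] xw 660.4 y 164.6 z -105.2  rad 195.3 ang -0.569
Y 158 262 [166.5 133.5  65.2] xw 660.1 y 160.6 z -101.8  rad 190.2 ang -0.565
Y 158 263 [168.5 135.4  67.3] xw 660.2 y 156.6 z -102.2  rad 187.0 ang -0.578
Y 158 264 [157.2 123.9  64.3] xw 659.9 y 152.6 z -99.2  rad 182.0 ang -0.577
Y 159 261 [90.  76.3 39.5] xw 632.8 y 164.8 z 118.3  rad 202.9 ang 0.623
Y 159 262 [95.6 81.2 40. ] xw 632.5 y 161.2 z 121.6  rad 201.9 ang 0.646
Y 159 263 [100.7  85.4  40.9] xw 632.4 y 157.7 z 122.6  rad 199.7 ang 0.661
Y 159 264 [85.5 72.2 38.1] xw 632.6 y 154.1 z 120.9  rad 195.9 ang 0.665
1.95 [161.  499.7 226.7] [0.9 0.3 0.5]
```

>>> drive_tool([
  [[-0.6,-0.35,-0.1,0.214],[-0.6,-0.35,-0.1,0.214],[-0.6,-0.35,-0.1,0.214],[-0.6,-0.35,-0.1,0.214],[-0.6,-0.35,-0.1,0.214],[-0.6,-0.35,-0.1,0.214],[-0.6,-0.35,-0.1,0.214],[-0.6,-0.35,-0.1,0.214],[-0.6,-0.35,-0.1,0.214],[-0.6,-0.35,-0.1,0.214]],
], hand=1)

```text
time: 2.95
ee_pos: [0.3466, 0.2927, 0.2668]
tool_rot: [-0.0, 0.737, 0.676, 0.0]
force: [0.1, 0.1, 0.2]
finger_gap: 0.0166
finger_force: 0.0
```

>>> drive_tool([
  [[-0.5,0.55,0.04,0],[-0.5,0.55,0.04,0],[-0.5,0.55,0.04,0],[-0.5,0.55,0.06,0],[-0.5,0.55,0.08,0],[-0.5,0.55,0.08,0],[-0.5,0.55,0.08,0],[-0.5,0.55,0.08,0],[-0.5,0.55,0.08,0]],
], hand=1)

```text
time: 3.85
ee_pos: [0.548, 0.0756, 0.2349]
tool_rot: [-0.0, 0.736, 0.677, 0.0]
force: [-0.4, 0.8, -0.4]
finger_gap: 0.0007
finger_force: 0.0
```

```bash
python3 m.py 3; python3 -c "
import cv2
t=cv2.imread('top.png');cv2.imwrite('pics/t1.png',cv2.resize(t[120:240,180:340],(800,600),interpolation=cv2.INTER_CUBIC))"
```

```text
std 7.3565655
R 157 245 [167.   66.7  61.3] xw 646.6 y 224.5 z 53.9  rad 230.9 ang 0.236
R 157 246 [186.   54.3  40.7] xw 646.7 y 220.8 z 52.9  rad 227.1 ang 0.235
R 157 247 [178.  65.  44.] xw 646.1 y 217.0 z 58.5  rad 224.7 ang 0.263
R 157 248 [176.3  66.   44.3] xw 647.2 y 213.5 z 49.3  rad 219.2 ang 0.227
R 157 249 [171.7  66.   45.7] xw 647.1 y 209.8 z 50.0  rad 215.7 ang 0.234
R 157 250 [165.7  79.7  52.7] xw 647.3 y 206.1 z 48.5  rad 211.7 ang 0.231
R 158 245 [172.3  66.3  62. ] xw 642.5 y 224.0 z 57.7  rad 231.3 ang 0.252
R 158 246 [192.7  44.7  37.7] xw 643.6 y 220.6 z 47.3  rad 225.6 ang 0.211
Y 158 255 [181.  157.3  47.7] xw 640.3 y 186.9 z 81.0  rad 203.7 ang 0.409
Y 158 256 [180. 154.  36.] xw 639.7 y 183.2 z 86.5  rad 202.6 ang 0.441
Y 158 257 [178.  151.3  38.7] xw 640.2 y 179.6 z 81.6  rad 197.3 ang 0.426
Y 158 258 [179.  152.3  38.3] xw 640.1 y 176.0 z 83.0  rad 194.5 ang 0.441
Y 158 259 [173.  143.3  50. ] xw 639.9 y 172.3 z 84.9  rad 192.1 ang 0.458
Y 158 260 [166.  133.3  64.3] xw 659.7 y 168.6 z -98.6  rad 195.3 ang -0.529
Y 158 261 [164.3 130.7  65.7] xw 659.5 y 164.6 z -96.1  rad 190.6 ang -0.528
Y 158 262 [170.3 137.3  67. ] xw 660.7 y 160.6 z -107.2  rad 193.1 ang -0.589
Y 158 263 [173. 140.  71.] xw 659.2 y 156.6 z -93.3  rad 182.3 ang -0.537
Y 158 264 [160.3 127.   66.3] xw 660.0 y 152.5 z -100.0  rad 182.4 ang -0.580
Y 159 261 [91.3 77.  38.3] xw 632.9 y 164.8 z 117.6  rad 202.5 ang 0.620
Y 159 262 [98.3 83.3 40.3] xw 632.4 y 161.2 z 122.4  rad 202.4 ang 0.649
Y 159 263 [102.7  87.3  42. ] xw 632.3 y 157.7 z 123.8  rad 200.5 ang 0.666
Y 159 264 [86.  72.  37.3] xw 632.3 y 154.1 z 123.7  rad 197.6 ang 0.676
4.0 [548.1  76.  235.4] [-0.5 -0.8 -0.3]
```

View pics/t1.png

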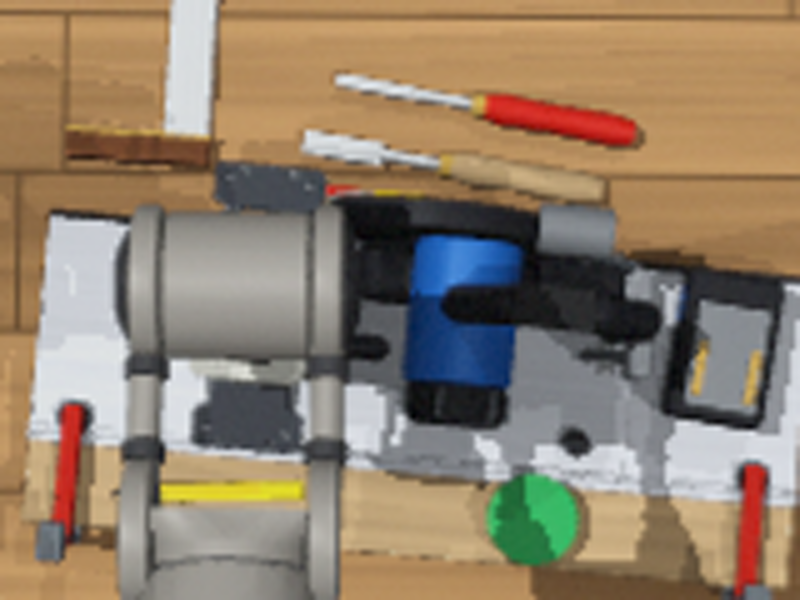

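The gripper is above the handle, and both the rider (crop 343,190) and the pointer (crop 400,194) stay visible beside it. Next I lower gently to contact.

>>> drive_tool([
  [[0,0,0.025,0],[0,0,0.05,0],[0,0,0.065,0],[0,0,0.075,0],[0,0,0.08,0],[0,0,0.085,0],[0,0,0.09,0],[0,0,0.095,0],[0,0,0.095,0]],
], hand=1)

```text
time: 4.9
ee_pos: [0.5485, 0.0762, 0.1985]
tool_rot: [-0.0, 0.737, 0.676, 0.001]
force: [-5.8, 4.2, 12.3]
finger_gap: 0.0002
finger_force: 6.0
```

>>> drive_tool([
  [[0.003,0,0.008,0],[0.006,0,0.016,0],[0.008,0,0.024,0],[0.011,0,0.032,0],[0.014,0,0.041,0],[0.017,0,0.05,0],[0.019,0,0.058,0],[0.021,0,0.067,0],[0.023,0,0.072,0],[0.023,0,0.075,0],[0.023,0,0.075,0]],
], hand=1)

```text
time: 6.0
ee_pos: [0.5495, 0.0856, 0.1687]
tool_rot: [-0.0, 0.737, 0.676, 0.002]
force: [-4.7, 6.6, 12.9]
finger_gap: 0.0007
finger_force: 6.8
```

```bash
python3 m.py 8
```

```text
std 31.794928
R 157 244 [202.4  66.6  47.6] xw 646.6 y 228.2 z 53.9  rad 234.5 ang 0.232
R 157 245 [194.9  54.2  42.4] xw 646.3 y 224.4 z 56.8  rad 231.5 ang 0.248
R 157 246 [188.9  52.1  38. ] xw 646.4 y 220.7 z 55.7  rad 227.7 ang 0.247
R 157 247 [177.9  65.1  44.4] xw 646.6 y 217.1 z 54.6  rad 223.8 ang 0.246
R 157 248 [176.5  67.   45.9] xw 646.3 y 213.3 z 56.9  rad 220.8 ang 0.261
R 157 249 [171.9  65.9  44.2] xw 646.9 y 209.8 z 52.2  rad 216.2 ang 0.244
R 157 250 [165.6  79.4  53.6] xw 647.1 y 206.1 z 50.9  rad 212.3 ang 0.242
R 158 243 [145.   76.   55.6] xw 659.6 y 237.1 z -102.6  rad 258.4 ang -0.408
R 158 244 [210.9  64.1  51.9] xw 642.4 y 227.7 z 57.8  rad 234.9 ang 0.248
R 158 245 [199.4  47.9  40. ] xw 643.1 y 224.2 z 51.9  rad 230.1 ang 0.227
R 158 246 [194.6  39.4  30.6] xw 642.6 y 220.3 z 57.0  rad 227.6 ang 0.253
Y 158 255 [166.2 132.4  73.6] xw 659.9 y 188.8 z -101.9  rad 214.5 ang -0.495
Y 158 256 [167.8 132.6  66.1] xw 659.9 y 184.8 z -101.5  rad 210.8 ang -0.502
6.4 [549.5  85.5 168.8] [-5.1  5.6 12.5]
```

```bash
python3 -c "
import cv2
t=cv2.imread('top.png');cv2.imwrite('pics/t2.png',cv2.resize(t[146:170,236:268],(800,600),interpolation=cv2.INTER_NEAREST))"
cat > n.py <<'E'
from h import *
import sys
n=int(sys.argv[1]);D=[];I=[]
for i in range(n):
    im,d=read_camera("top");D.append(d);I.append(im)
D=np.median(D,0);I=np.mean(I,0)
yd=np.array([.0893,.996,0]);H=np.array([.5672,.0717,0])-yd*.255
for r in(156,157,158):
    for c in range(244,262):
        o,d=ray("top",[r,c]);P=o+d*D[r,c];y=(P-H)@yd*1e3;z=P[2]*1e3-102
        if z>-50 and P[0]>.638: print(r,c,I[r,c].astype(int),"y %.1f z %.1f rad %.1f ang %.3f"%(y,z,np.hypot(y,z),np.arctan2(z,y)))
s=state();print(s["time"],s["ee_pos"],s["force"])
E
python3 n.py 8
```

```text
157 244 [202  66  48] y 228.1 z 56.9 rad 235.1 ang 0.244
157 245 [194  53  40] y 224.5 z 54.7 rad 231.0 ang 0.239
157 246 [188  51  37] y 220.9 z 52.2 rad 226.9 ang 0.232
157 247 [177  63  42] y 217.1 z 55.4 rad 224.0 ang 0.250
157 248 [176  66  44] y 213.4 z 54.9 rad 220.3 ang 0.252
157 249 [171  65  43] y 209.8 z 50.2 rad 215.7 ang 0.235
157 250 [165  80  53] y 206.1 z 49.4 rad 211.9 ang 0.235
158 244 [210  64  51] y 227.7 z 57.7 rad 234.9 ang 0.248
158 245 [199  47  40] y 224.1 z 55.5 rad 230.9 ang 0.243
158 246 [194  41  33] y 220.4 z 56.7 rad 227.5 ang 0.252
158 247 [175  94  87] y 216.8 z 52.7 rad 223.1 ang 0.239
158 248 [173 104  97] y 212.4 z 79.8 rad 226.9 ang 0.360
158 249 [157 115 109] y 208.5 z 89.4 rad 226.9 ang 0.405
158 250 [161 127 120] y 204.8 z 94.5 rad 225.5 ang 0.432
158 251 [167 137 130] y 201.2 z 92.4 rad 221.4 ang 0.431
158 252 [144 130 117] y 197.6 z 91.2 rad 217.7 ang 0.433
6.8 [0.54952242 0.08550508 0.16882317] [-5.14345212  6.1842544  14.19588697]
```

View pics/t2.png

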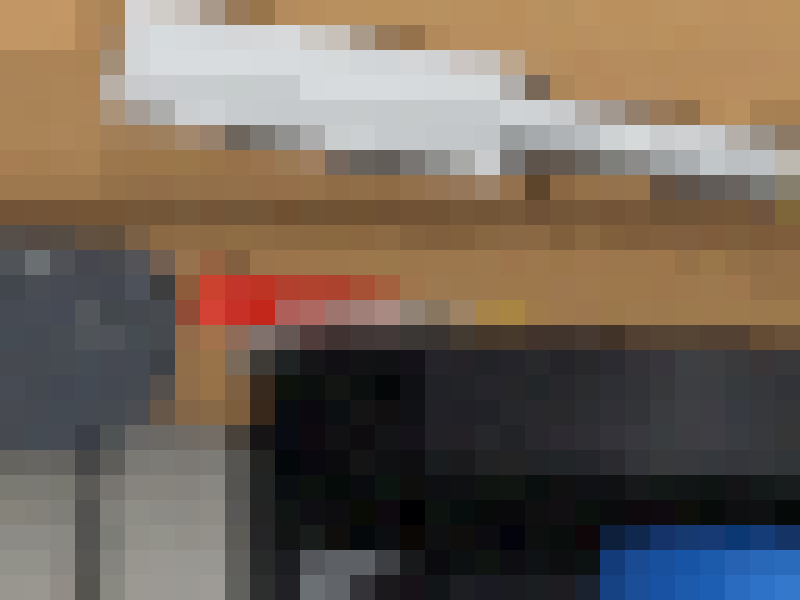

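In the crop, the rider is red at row 157, columns 244–250. The lowering pointer is now only a faint yellow at (158, 255–256), because the guard starts to hide it. From the rest measurement, the rider is at about 0.195 rad. The finger height gives a plunge of about 0.13 rad now, so I need about 16 mm more down and 4 mm forward.

>>> drive_tool([
  [[0.001,0,0.005,0],[0.002,0,0.01,0],[0.004,0,0.015,0],[0.005,0,0.02,0],[0.006,0,0.025,0],[0.007,0,0.029,0],[0.008,0,0.033,0],[0.009,0,0.036,0],[0.01,0,0.038,0],[0.01,0,0.04,0],[0.01,0,0.04,0]],
], hand=1)

```text
time: 7.9
ee_pos: [0.5498, 0.0892, 0.1527]
tool_rot: [-0.0, 0.737, 0.676, 0.001]
force: [-5.2, 4.2, 13.2]
finger_gap: 0.0005
finger_force: 6.9
```

```bash
python3 n.py 12; python3 -c "
from h import *
for c in('top','side'):
    if c=='side': im,d=read_camera(c)
    for n in('pointer_tip','rider_mark','handle_top'): print(c,n,tip_of(n,c)[:1])
im,d=read_camera('top');t=im[:,:,::-1]
cv2.imwrite('pics/t3.png',cv2.resize(t[146:170,236:268],(800,600),interpolation=cv2.INTER_NEAREST))"
```

```text
157 244 [202  66  48] y 228.2 z 53.7 rad 234.4 ang 0.231
157 245 [194  52  39] y 224.5 z 54.4 rad 231.0 ang 0.238
157 246 [188  52  37] y 220.7 z 57.5 rad 228.1 ang 0.255
157 247 [177  64  43] y 217.0 z 56.3 rad 224.2 ang 0.254
157 248 [176  66  45] y 213.4 z 55.1 rad 220.4 ang 0.253
157 249 [172  66  45] y 209.8 z 49.5 rad 215.6 ang 0.232
157 250 [165  79  53] y 206.2 z 47.5 rad 211.5 ang 0.226
158 244 [210  64  51] y 227.8 z 56.1 rad 234.6 ang 0.241
158 245 [199  48  40] y 224.1 z 54.8 rad 230.7 ang 0.240
158 246 [194  39  32] y 220.4 z 54.2 rad 227.0 ang 0.241
158 247 [175  95  88] y 216.7 z 54.0 rad 223.4 ang 0.244
158 248 [173 104  97] y 212.4 z 79.3 rad 226.7 ang 0.357
158 249 [157 115 109] y 208.6 z 85.5 rad 225.5 ang 0.389
158 250 [161 127 120] y 204.8 z 92.6 rad 224.8 ang 0.425
158 251 [168 137 129] y 201.2 z 94.9 rad 222.4 ang 0.441
158 252 [144 130 117] y 197.6 z 93.7 rad 218.7 ang 0.443
8.5 [0.54984943 0.08919927 0.15278788] [-5.22382313  4.03974835 13.094353  ]
top pointer_tip [{'point': [159.8, 252.9], 'p': 0.62}]
top rider_mark [{'point': [187.1, 302.7], 'p': 0.72}]
top handle_top []
side pointer_tip [{'point': [170.3, 280.3], 'p': 0.92}]
side rider_mark []
side handle_top [{'point': [159.4, 248.7], 'p': 0.59}]
```

View pics/t3.png

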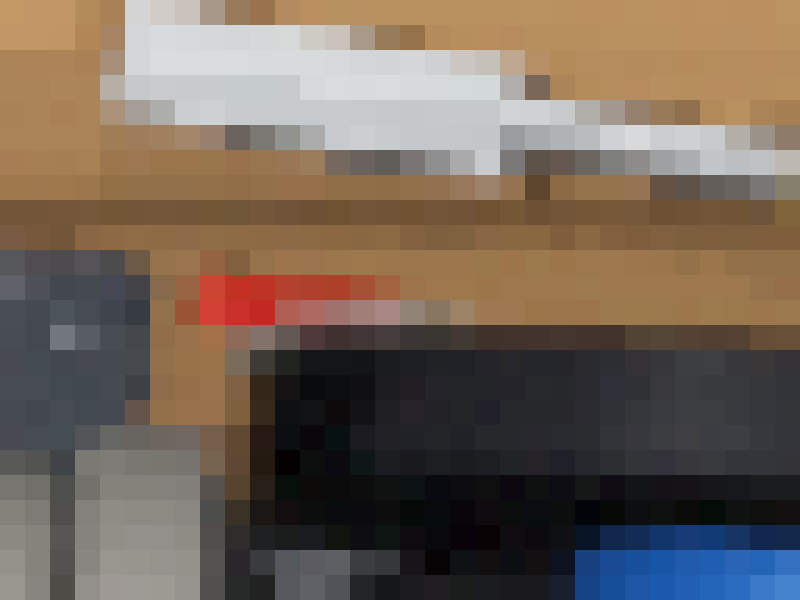

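The pointer is now hidden behind the guard and the rider hasn't moved. I'll check the plunge angle independently by rotating the rest depth cloud of the motor about the hinge until it matches the current depth.

```bash
cat > f.py <<'E'
from h import *
yd=np.array([.0893,.996,0]);xd=np.array([.996,-.0893,0]);H=np.array([.5672,.0717,.102])-yd*.258;H[2]=.102
D0=np.load("top_d.npy");D1=np.median([read_camera("top")[1] for _ in range(6)],0)
K,D,V=cal("top")
rr,cc=np.mgrid[160:200,255:300];rr,cc=rr.ravel(),cc.ravel()
u=cv2.undistortPoints(np.stack([cc,rr],1)[:,None].astype(float),K,D)[:,0]
P=(np.c_[u,np.ones(len(u))]*D0[rr,cc][:,None]-V[:3,3])@V[:3,:3]
q=(P-H);x,y,z=q@xd,q@yd,q[:,2]
for nm,m0 in(("motor/handle",(P[:,2]>.16)&(x<.045)&(y>.05)),("still guard",(x>.055)&(P[:,2]>.12))):
  if nm[0]=="s": 
    d=(D1-D0)[rr,cc][m0];print("guard depth change mm",np.median(d)*1e3,m0.sum());continue
  best=[]
  for th in np.arange(.1,.3,.005):
    c,s=np.cos(th),np.sin(th);y2=y*c+z*s;z2=z*c-y*s
    Q=H+x[:,None]*xd+y2[:,None]*yd;Q[:,2]=H[2]+z2
    Q=Q[m0];px=np.rint(proj("top",Q)).astype(int);zc=(Q@V[:3,:3].T+V[:3,3])[:,2]
    e=D1[px[:,0],px[:,1]]-zc;e=e[abs(e)<.04];best.append((np.mean(np.minimum(abs(e),.015))*1e3,th,np.median(e)*1e3,len(e)))
  best.sort()
  for b in best[:6]:print(nm,np.round(b,3))
E
python3 f.py
```

```text
Traceback (most recent call last):
  File "f.py", line 17, in <module>
    e=D1[px[:,0],px[:,1]]-zc;e=e[abs(e)<.04];best.append((np.mean(np.minimum(abs(e),.015))*1e3,th,np.median(e)*1e3,len(e)))
      ~~^^^^^^^^^^^^^^^^^
IndexError: index -757 is out of bounds for axis 0 with size 384
```

```bash
sed -i 's/(P\[:,2\]>.16)/(P[:,2]>.16)\&(P[:,2]<.35)/' f.py; python3 f.py
```

```text
motor/handle [ 4.067e+00  1.900e-01 -7.400e-01  8.970e+02]
motor/handle [ 4.089e+00  1.850e-01 -2.590e-01  8.970e+02]
motor/handle [4.101e+00 1.800e-01 2.770e-01 8.960e+02]
motor/handle [ 4.169e+00  1.950e-01 -1.276e+00  8.930e+02]
motor/handle [4.276e+00 1.750e-01 7.980e-01 8.970e+02]
motor/handle [ 4.352e+00  2.000e-01 -1.799e+00  8.920e+02]
guard depth change mm -0.06610155 272
```

The fit gives about 0.187 rad, close to the estimate. I'll creep 3 mm deeper, to about 0.2, and hold for a second.

>>> drive_tool([
  [[0.001,0,0.003,0],[0.001,0,0.006,0],[0.002,0,0.007,0],[0.002,0,0.007,0],[0.002,0,0.007,0],[0.002,0,0.007,0],[0.002,0,0.007,0],[0.002,0,0.007,0],[0.002,0,0.007,0],[0.002,0,0.007,0],[0.002,0,0.007,0],[0.002,0,0.007,0]],
], hand=1)

```text
time: 10.7
ee_pos: [0.5499, 0.0898, 0.1499]
tool_rot: [-0.0, 0.737, 0.676, 0.001]
force: [-5.4, 4.0, 13.4]
finger_gap: 0.0005
finger_force: 6.7
```

>>> drive_tool([
  [[-0.001,0,-0.005,0],[-0.002,0,-0.011,0],[-0.003,0,-0.017,0],[-0.004,0,-0.023,0],[-0.006,0,-0.029,0],[-0.007,0,-0.035,0],[-0.009,0,-0.041,0],[-0.01,0,-0.047,0],[-0.012,0,-0.053,0],[-0.013,0,-0.059,0],[-0.015,0,-0.065,0],[-0.017,0,-0.07,0]],
], hand=1)

```text
time: 11.9
ee_pos: [0.5493, 0.083, 0.178]
tool_rot: [-0.0, 0.737, 0.676, 0.001]
force: [-4.8, 4.7, 12.3]
finger_gap: 0.0003
finger_force: 6.3
```

>>> drive_tool([
  [[-0.002,0,-0.006,0],[-0.004,0,-0.012,0],[-0.006,0,-0.018,0],[-0.008,0,-0.024,0],[-0.01,0,-0.03,0],[-0.012,0,-0.036,0],[-0.014,0,-0.042,0],[-0.016,0,-0.048,0],[-0.018,0,-0.054,0],[-0.02,0,-0.06,0],[-0.02,0,-0.066,0],[-0.02,0,-0.072,0]],
], hand=1)

```text
time: 13.1
ee_pos: [0.5487, 0.0739, 0.205]
tool_rot: [0.0, 0.737, 0.676, 0.0]
force: [0.1, 0.5, -0.2]
finger_gap: 0.0003
finger_force: 0.0
```

>>> drive_tool([
  [[0,0,-0.02,0],[0,0,-0.06,0],[0,0,-0.12,0],[0,0,-0.2,0],[0,0,-0.25,0],[0,0,-0.25,0],[0,0,-0.25,0]],
], hand=1)

```text
time: 13.8
ee_pos: [0.5485, 0.0739, 0.3044]
tool_rot: [-0.0, 0.737, 0.676, -0.0]
force: [-1.1, 0.1, 0.3]
finger_gap: 0.0004
finger_force: 0.0
```

```bash
python3 m.py 4 | grep -E "^[RY] 15[78] 2(4[4-9]|5)|^[0-9]"; sed -i 's/np.arange(.1,.3,.005)/np.arange(-.05,.1,.005)/' f.py; python3 f.py
```

```text
R 157 245 [166.   64.2  59.5] xw 646.3 y 224.4 z 56.8  rad 231.5 ang 0.248
R 157 246 [186.5  54.8  40.8] xw 646.8 y 220.9 z 52.2  rad 226.9 ang 0.232
R 157 247 [178.   65.2  45.2] xw 646.8 y 217.1 z 52.9  rad 223.5 ang 0.239
R 157 248 [176.5  67.2  45.5] xw 647.0 y 213.5 z 50.7  rad 219.4 ang 0.233
R 157 249 [172.5  67.   45.8] xw 647.4 y 209.9 z 47.9  rad 215.3 ang 0.225
R 157 250 [166.2  80.2  54.2] xw 647.2 y 206.1 z 49.3  rad 211.9 ang 0.235
Y 158 255 [180.5 156.8  45.5] xw 639.4 y 186.8 z 88.7  rad 206.8 ang 0.443
Y 158 256 [179.5 153.5  36. ] xw 640.4 y 183.3 z 79.8  rad 199.9 ang 0.411
Y 158 257 [179.  152.   38.5] xw 639.8 y 179.6 z 86.1  rad 199.2 ang 0.447
Y 158 258 [179.  152.   38.8] xw 640.2 y 176.0 z 82.4  rad 194.3 ang 0.438
Y 158 259 [172.2 143.2  50.5] xw 640.7 y 172.3 z 77.6  rad 189.0 ang 0.423
14.0 [548.1  73.9 303.4] [0.3 0.5 0.6]
motor/handle [ 3.557e+00 -0.000e+00 -1.790e-01  9.150e+02]
motor/handle [ 3.564e+00 -5.000e-03  3.280e-01  9.150e+02]
motor/handle [ 3.62e+00  5.00e-03 -7.96e-01  9.15e+02]
motor/handle [ 3.70e+00 -1.00e-02  7.79e-01  9.14e+02]
motor/handle [ 3.862e+00  1.000e-02 -1.330e+00  9.140e+02]
motor/handle [ 3.911e+00 -1.500e-02  1.122e+00  9.140e+02]
guard depth change mm -0.054359436 272
```

```bash
python3 -c "
from plant import *
print(job_done())"
```

```text
the job is handed in; nothing more can be done
None
```

I pressed the saw to about 0.19–0.20 rad, against a rider estimated at 0.195 rad, and held it there for over a second. I then let it back fully up under the fingers and moved clear. The job is handed in, but no verdict came back. The guard hid the pointer at the end, so "level" rests on depth and finger-height estimates rather than a direct view.

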